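# Close up six coasters in a round tin and lay in the seventh

### The job

Pack the seventh coaster into the round tin: slide the other six together, without lifting any of them out, until there is a full place beside them, then lay the last one in so that all seven lie flat on the tin's floor in one layer. Work gently, with light fingertip pressure, and leave the remote, the scissors and the knob stamp where they are.

Things in the scene. Friction and masses are not known exactly. Their poses are not given: they have to be found in the camera images.
- tin: shallow round metal tin, no lid on, fixed: 205 mm across outside, 200 inside, 16 mm high, floor 2 mm thick. Origin: centre of its underside, z up. Seven coasters fit flat only as one in the middle and six in a ring (2 mm to spare across the tin, about 7 mm in all round the ring); their rims then stand 8 mm above its edge
- coaster_a: round turned-wood drinks coaster like a shallow dish: 66 mm across, 22 mm high, in its top a well 48 mm across and 13 mm deep (base 9 mm thick, rim 9 mm wide), foot bevelled 2.5 mm; 0.06 to 0.13 kg, slides easily. Origin: centre of its underside, z up. One of the six in the tin: one in the middle, five along the wall 5 to 20 mm apart; which lies where varies
- coaster_b: round turned-wood drinks coaster like a shallow dish: 66 mm across, 22 mm high, in its top a well 48 mm across and 13 mm deep (base 9 mm thick, rim 9 mm wide), foot bevelled 2.5 mm; 0.06 to 0.13 kg, slides easily. Origin: centre of its underside, z up. One of the six in the tin: one in the middle, five along the wall 5 to 20 mm apart; which lies where varies
- coaster_c: round turned-wood drinks coaster like a shallow dish: 66 mm across, 22 mm high, in its top a well 48 mm across and 13 mm deep (base 9 mm thick, rim 9 mm wide), foot bevelled 2.5 mm; 0.06 to 0.13 kg, slides easily. Origin: centre of its underside, z up. One of the six in the tin: one in the middle, five along the wall 5 to 20 mm apart; which lies where varies
- coaster_d: round turned-wood drinks coaster like a shallow dish: 66 mm across, 22 mm high, in its top a well 48 mm across and 13 mm deep (base 9 mm thick, rim 9 mm wide), foot bevelled 2.5 mm; 0.06 to 0.13 kg, slides easily. Origin: centre of its underside, z up. One of the six in the tin: one in the middle, five along the wall 5 to 20 mm apart; which lies where varies
- coaster_e: round turned-wood drinks coaster like a shallow dish: 66 mm across, 22 mm high, in its top a well 48 mm across and 13 mm deep (base 9 mm thick, rim 9 mm wide), foot bevelled 2.5 mm; 0.06 to 0.13 kg, slides easily. Origin: centre of its underside, z up. One of the six in the tin: one in the middle, five along the wall 5 to 20 mm apart; which lies where varies
- coaster_f: round turned-wood drinks coaster like a shallow dish: 66 mm across, 22 mm high, in its top a well 48 mm across and 13 mm deep (base 9 mm thick, rim 9 mm wide), foot bevelled 2.5 mm; 0.06 to 0.13 kg, slides easily. Origin: centre of its underside, z up. One of the six in the tin: one in the middle, five along the wall 5 to 20 mm apart; which lies where varies
- spare_coaster: round turned-wood drinks coaster like a shallow dish: 66 mm across, 22 mm high, in its top a well 48 mm across and 13 mm deep (base 9 mm thick, rim 9 mm wide), foot bevelled 2.5 mm; 0.06 to 0.13 kg, slides easily. Origin: centre of its underside, z up. The seventh, on the open desk right of the tin, well up
- remote: cream remote control, 184 x 49 x 22 mm, lying between the tin and its lid (a fixed 28 mm high disc at the far left); to be left alone. Origin: centre of its underside
- scissors: black-handled scissors, 139 mm long, lying flat at the right; to be left alone. Origin: about the middle, underside
- knob_stamp: clear stamp with a round knob, 90 mm tall, standing upright on its 30 mm foot behind the tin; to be left alone. Origin: centre of its underside
Not all that is in view belongs to the job. Leave any orange look-alike of the coaster_e alone.

How it is judged (in metres and radians):
At the end, for the whole second after the job is handed in: All seven coasters lie in the tin at rest, level within about 3 degrees, undersides within 3 mm of the tin's floor, centres within 70 mm of the tin's centre (horizontal distance between each of coaster_a, coaster_b, coaster_c, coaster_d, coaster_e, coaster_f, spare_coaster and tin below 0.07 m and z of each of coaster_a, coaster_b, coaster_c, coaster_d, coaster_e, coaster_f, spare_coaster in the frame of tin below 0.005 m and angle between each of coaster_a, coaster_b, coaster_c, coaster_d, coaster_e, coaster_f, spare_coaster's own z axis and vertical below 0.06 rad and linear speed of each of coaster_a, coaster_b, coaster_c, coaster_d, coaster_e, coaster_f, spare_coaster below 0.01 m/s); the robot touches nothing.
It fails at once if one of the six coasters that start in the tin is lifted out (its underside more than 20 mm above the desk) (height (world z) of any of coaster_a, coaster_b, coaster_c, coaster_d, coaster_e, coaster_f above 0.02 m).
It fails at once if the tin is loaded with more than 80 N (rammed or forced) (contact force between tin and anything else above 80 N).
It fails at once if the remote control, the scissors or the knob stamp is moved more than 20 mm (distance of any of remote, scissors, knob_stamp from where it was at the start of the episode above 0.02 m).
It also fails if it takes over 58 s, if anything falls off the work surface, if the arm or the gripper's body presses on something with over 40 N, if the wrist force passes 120 N, or if a joint passes its speed limit or range.

### The arm

A 6-joint arm with a two-finger parallel gripper is mounted at the origin on a cart in front of the work surface, level with it; the furniture and walls round the work are solid. World frame = base frame: x ahead of the robot, y to its left, z up, the work surface at z = 0. Lengths are in m, angles in degrees, forces in N, time in s.
With the tool pointing down it reaches from about 0.375 to 0.75 m from the base axis. Payload 9 kg.
Tool frame: the origin (TCP) lies where the fingers leave the gripper's body, on its centre line; the fingertips stand 73 mm ahead of it and the grasp point (between the pads) lies 54 mm ahead of it (robot.tip_reach is the distance from the TCP to the fingertips, in m); z points along the fingers, y is the line along which they close (so a half turn about z gives the same grasp; the last joint's range is limited). The gripper opens to 85 mm and grips with 20 to 120 N. Pads are 22 mm wide; open, the fingers measure 114 mm over their backs; the gripper's body (76 mm by 85 mm) begins 54 mm behind the grasp point. The pads swing forward as they close: fully open they stand 13 mm farther back than shut.
Start: joints at [53.13, 5.964, 5.575, 89.605, 0, 77.527], TCP at [0.248, 0.546, 0.304] pointing down, gripper open.
Joint ranges: [-171.21, 171.21], [-48.23, 106.86], [-62.78, 66.21], [-105.2, 120.99], [-86.42, 89.51], [-180, 180]. Speed limits (degrees/s): [127.2, 127.2, 147.25, 180, 180, 180].

### API

Orientations are given as [roll, pitch, yaw] about the fixed x, y, z axes, in that order (R = Rz(yaw) Ry(pitch) Rx(roll)).
In Python, from plant import robot gives the robot as it stands. Calls block until the motion is done:
- robot.move_pose(position, orientation): joint-space move of the TCP to a pose.
- robot.line_to(position, vel=0.15, rotation=None, guard=None): straight line of the TCP; rotation=None keeps the orientation; vel is the mean speed in m/s. With guard (N) it stops when the force on the tool has changed by that much, and returns True; else False.
- robot.goto_joints(angles): joint-space move.
- robot.set_gripper(opening): finger opening in m; the grip force is fixed at half the most; returns when the fingers have stopped.
- robot.pause(seconds).
- robot.ik(position, orientation): joint angles nearest the present ones, or None.
- robot.observe(): the state.
- robot.grab_frame(name): name is "side" or "top"; returns the picture (420x560x3 uint8, blue, green, red); there is no depth.
- robot.get_calibration(name): a dict with "vertical_fov" (degrees; the focal length in pixels is half the picture's height over the tangent of half this angle, whatever the lens; pixels are square), "cx", "cy" (the principal point, pixels), "k1" (the pictures are not rectified: a ray, as slopes to the right and down, at radius r is drawn at 1 + k1 r^2 times it, then the intrinsics apply), "rvec" (rotation vector, rad) and "tvec" (3), from world to camera coordinates, as OpenCV has them. Camera axes: x right, y down, z forward; pixel columns grow to the right and rows downward; lengths in m; the calibration is good to about 2 mm. A picture is of the moment at which its call begins. get_calibration takes no time and is no camera call.
A pose or a line that the arm cannot do raises robot.IKError and nothing moves.
- robot.job_done(): hands the job in; it is judged then, once.
The state is a dict: "time": time; "q": joint angles; "qvel": joint speeds; "joint_torque": joint torques, N m; "tool_pos": TCP position; "tcp_rot": TCP orientation; "ft_force": force on the tool from outside, world axes, zero at the start; "torque": the same for the moment, N m; "gripper_width": finger opening in m; "gripper_force": force on a finger pad.
Only numpy, scipy, OpenCV 4.12 (cv2) and the standard library are available. Lean on these libraries where they do the work, as an engineer would, in place of code of your own. Each camera call takes 0.05 s, during which the arm holds its last target. There are 200 camera calls.

## Working session

There is one attempt and no reset: what is moved stays moved. The work goes in short steps, each a Python script; the robot and the scene stay as the last script left them, time stands still between calls to the robot, and variables do not carry over. Pictures are saved under pics/ and viewed, at most 10 in all, crops included, and the job is handed in when it is done.

```bash
mkdir -p pics; ls
python3 - <<'E'
from plant import robot
import cv2
for n in("top","side"):
    cv2.imwrite(f"pics/{n}0.png",robot.grab_frame(n)); print(n,robot.get_calibration(n))
s=robot.observe(); print(s["time"],s["tool_pos"],s["tcp_rot"],s["gripper_width"])
E
```

```text
pics
top {'vertical_fov': 45.504539160313115, 'cx': 281.7581067274499, 'cy': 210.47905760846982, 'k1': -0.07751772201494324, 'rvec': array([ 2.19495639, -2.15985816,  0.09809356]), 'tvec': array([-0.04964718,  0.58269679,  1.15268587])}
side {'vertical_fov': 45.64593369754968, 'cx': 280.5614079372095, 'cy': 208.11820127047878, 'k1': -0.10322089258902971, 'rvec': array([ 2.21058707, -0.49084817,  0.24922763]), 'tvec': array([-0.54073214,  0.15348514,  1.04630389])}
0.1 [0.24768344 0.54626006 0.30321184] [-1.79934249e+02 -1.42676239e-02  1.55604626e+02] 0.08551968514136288
```

View pics/top0.png

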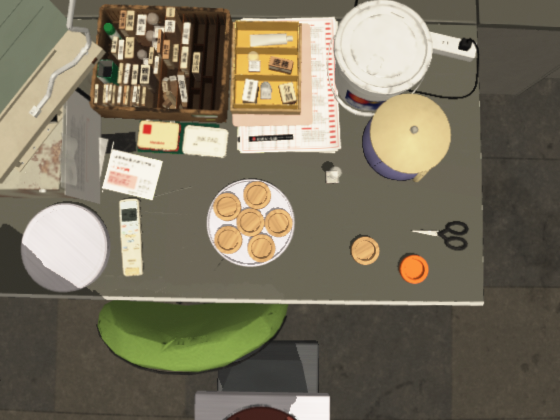

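View pics/side0.png

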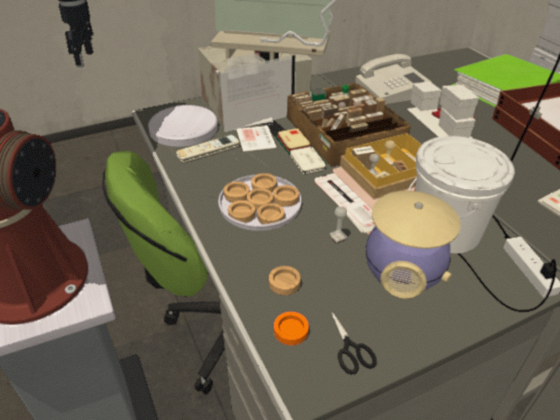

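The top view shows the tin at (251,222), holding six coasters: middle (249,221) and ring (257,195), (227,207), (278,223), (229,239), (261,247). The open gap is at the upper right.

Candidates for the spare are the wooden coaster at (365,250) and the orange dish at (414,268), which is the look-alike. The teapot's round wooden spout disc in the side view at (403,280) could also be mistaken for it. I choose the wooden one at (365,250), which is (285,280) in the side view.

```bash
cat > h.py <<'E'
import numpy as np, cv2
from plant import robot
def cal(n):
    c=robot.get_calibration(n); f=210/np.tan(np.radians(c["vertical_fov"]/2))
    K=np.array([[f,0,c["cx"]],[0,f,c["cy"]],[0,0,1]]); return K,np.array([c["k1"],0,0,0,0]),c["rvec"],c["tvec"]
def ray(n,uv,z):
    K,d,r,t=cal(n); R=cv2.Rodrigues(r)[0]
    p=cv2.undistortPoints(np.array(uv,float).reshape(-1,1,2),K,d)[:,0]
    D=np.c_[p,np.ones(len(p))]@R; C=-R.T@t
    return (C+D*((z-C[2])/D[:,2])[:,None])[:,:2]
def pix(n,P):
    K,d,r,t=cal(n); return cv2.projectPoints(np.array(P,float).reshape(-1,1,3),r,t,K,d)[0][:,0]
def rect(img,n,c,z,half,mm=0.5):
    """orthorectify plane z about c: col = -y, row = -x, mm per pixel"""
    N=int(2*half*1000/mm); j,i=np.meshgrid(np.arange(N),np.arange(N))
    P=np.stack([c[0]+half-(i+.5)*mm/1e3,c[1]+half-(j+.5)*mm/1e3,np.full(i.shape,z)],-1)
    q=pix(n,P.reshape(-1,3)).reshape(N,N,2).astype(np.float32)
    return cv2.remap(img,q[...,0],q[...,1],cv2.INTER_CUBIC)
def circ(n,c,z,half,img=None,R=33,mm=0.5,mind=60,k=None):
    img=robot.grab_frame(n) if img is None else img
    o=rect(img,n,c,z,half,mm); g=cv2.cvtColor(o,cv2.COLOR_BGR2GRAY); 
    h=cv2.HoughCircles(g,cv2.HOUGH_GRADIENT,1,mind/mm,param1=80,param2=10,minRadius=int((R-2)/mm),maxRadius=int((R+2)/mm))
    h=h[0][:k]
    return o,np.c_[c[0]+half-(h[:,1]+.5)*mm/1e3,c[1]+half-(h[:,0]+.5)*mm/1e3,h[:,2]*mm],h
E
python3 - <<'E'
from h import *
t=cv2.imread("pics/top0.png"); s=cv2.imread("pics/side0.png")
print("tin top/side",ray("top",[[251,222]],.016),ray("side",[[260,202]],.016))
print("spare",ray("top",[[365,250]],.022),ray("side",[[285,276]],.022))
tc=ray("top",[[251,222]],.016)[0]; sc=ray("top",[[365,250]],.022)[0]
outs=[]
for n,im in(("top",t),("side",s)):
    o,w,h=circ(n,tc,.016,.13,im,R=101.5,k=1); print(n,"tin",w)
    o,w,h=circ(n,tc,.024,.13,im,k=9); print(n,w.round(4))
    for x,y,r in h: cv2.circle(o,(int(x),int(y)),int(r),(255,0,0),1)
    o2,w,h=circ(n,sc,.022,.06,im,k=2); print(n,"spare",w.round(4))
    for x,y,r in h: cv2.circle(o2,(int(x),int(y)),int(r),(255,0,0),1)
    outs.append(np.hstack([cv2.resize(o,(400,400)),np.pad(cv2.resize(o2,(300,300)),((0,100),(0,0),(0,0)))]))
cv2.imwrite("pics/r0.png",cv2.resize(np.vstack(outs),(525,600)))
E
```

```text
tin top/side [[0.55570488 0.03213338]] [[0.55153582 0.02068912]]
spare [[ 0.493639   -0.23747645]] [[ 0.49682432 -0.23536109]]
top tin [[5.55204879e-01 3.51333761e-02 1.03199997e+02]]
top [[ 6.187e-01  1.960e-02  3.305e+01]
 [ 5.557e-01  3.410e-02  3.195e+01]
 [ 5.907e-01  8.910e-02  3.360e+01]
 [ 5.117e-01  8.510e-02  3.305e+01]
 [ 4.942e-01  6.600e-03  3.250e+01]
 [ 5.612e-01 -2.840e-02  3.165e+01]
 [ 4.742e-01 -6.740e-02  3.470e+01]]
top spare [[ 0.4926 -0.238  32.3   ]]
side tin [[5.57704876e-01 3.31333869e-02 1.01550003e+02]]
side [[ 6.122e-01  1.000e-04  3.360e+01]
 [ 4.897e-01 -1.240e-02  3.140e+01]
 [ 5.497e-01 -5.140e-02  3.410e+01]
 [ 6.022e-01  8.810e-02  3.470e+01]
 [ 5.562e-01  3.610e-02  3.190e+01]]
side spare [[ 0.4941 -0.2365 33.05  ]]
```

View pics/r0.png

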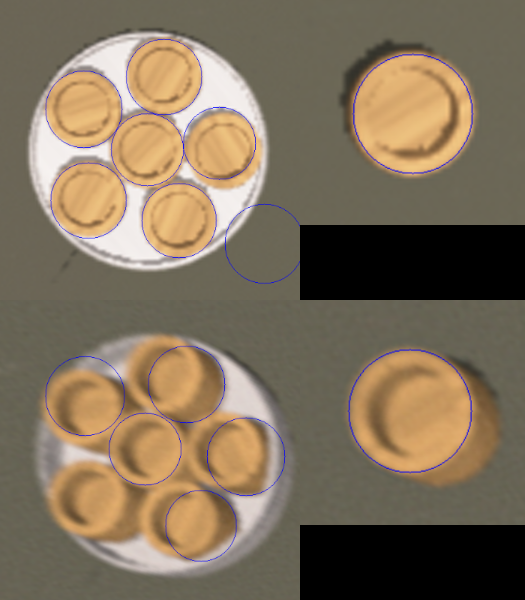

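```bash
cat >> h.py <<'E'
def down(yaw): return [180,0,yaw]
def bestyaw(p,phi):
    """yaw so that the closing line lies along angle phi, least turn of the last joint"""
    q=robot.observe()["q"]; c=[]
    for y in (phi+90,phi-90):
        y=(y+180)%360-180; j=robot.ik(p,down(y))
        if j is not None: c.append((abs(j[5]-q[5]),y))
    return min(c)[1]
def coasters(img,tc,k=7):
    """centres (world) of coasters in the tin: wood mask at rim height, distance-transform peaks"""
    mm=.25; half=.115; o=rect(img,"top",tc,.024,half,mm)
    s=cv2.cvtColor(o,cv2.COLOR_BGR2HSV); m=((s[...,1]>85)&(s[...,0]<25)).astype(np.uint8)*255
    N=len(m); m&=cv2.circle(np.zeros_like(m),(N//2,N//2),int(104/mm),255,-1)
    m=cv2.morphologyEx(m,cv2.MORPH_CLOSE,np.ones((21,21)))
    d=cv2.GaussianBlur(cv2.distanceTransform(m,cv2.DIST_L2,5),(0,0),3); out=[]
    for _ in range(k):
        _,v,_,(x,y)=cv2.minMaxLoc(d)
        if v*mm<27: break
        out.append([tc[0]+half-(y+.5)*mm/1e3,tc[1]+half-(x+.5)*mm/1e3,v*mm])
        cv2.circle(d,(x,y),int(50/mm),0,-1); cv2.circle(o,(x,y),int(33/mm),(255,0,0),2); cv2.circle(o,(x,y),3,(0,0,255),-1)
    return np.array(out),o,m
def polar(C,tc):
    d=C[:,:2]-tc; return np.c_[np.degrees(np.arctan2(d[:,1],d[:,0])),np.hypot(*d.T)*1e3,C[:,2]]
E
python3 - <<'E'
from h import *
t=cv2.imread("pics/top0.png"); tc=np.array([.5555,.0345])
o=rect(t,"top",tc,.016,.125,.25); s=cv2.cvtColor(o,cv2.COLOR_BGR2HSV)
w=((s[...,1]<60)&(s[...,2]>110)|(s[...,1]>85)&(s[...,0]<25)).astype(np.uint8)
c=max(cv2.findContours(w,0,1)[0],key=cv2.contourArea); (x,y),r=cv2.minEnclosingCircle(c); e=cv2.fitEllipse(cv2.convexHull(c))
print("tin",[ .5555+.125-v*.00025 for v in(y,e[0][1])],[.0345+.125-v*.00025 for v in(x,e[0][0])],r*.25,np.array(e[1])*.125)
C,o,m=coasters(t,tc); print(np.c_[C,polar(C,tc)].round(4))
K,d,r,tt=cal("top"); print("cam",-cv2.Rodrigues(r)[0].T@tt, robot.tip_reach)
cv2.imwrite("pics/r1.png",np.hstack([cv2.resize(o,(400,400)),cv2.cvtColor(cv2.resize(m,(400,400)),8)]))
E
```

```text
tin [0.5551570510864258, 0.5547581634521485] [0.03415401458740233, 0.03423181915283202] 107.64350891113281 [105.79594421 107.28848267]
[[ 5.134000e-01  8.510000e-02  3.095890e+01  1.297638e+02  6.585900e+01
   3.095890e+01]
 [ 5.559000e-01  3.440000e-02  3.090370e+01 -1.843490e+01  3.953000e-01
   3.090370e+01]
 [ 5.914000e-01  8.960000e-02  3.073760e+01  5.694420e+01  6.577070e+01
   3.073760e+01]
 [ 4.956000e-01  7.100000e-03  3.061030e+01 -1.554300e+02  6.583620e+01
   3.061030e+01]
 [ 6.194000e-01  1.940000e-02  3.042590e+01 -1.332170e+01  6.564130e+01
   3.042590e+01]
 [ 5.551000e-01 -3.190000e-02  3.032260e+01 -9.032370e+01  6.637610e+01
   3.032260e+01]]
cam [ 0.47997465 -0.03854751  1.1995097 ] 0.0726
```

View pics/r1.png

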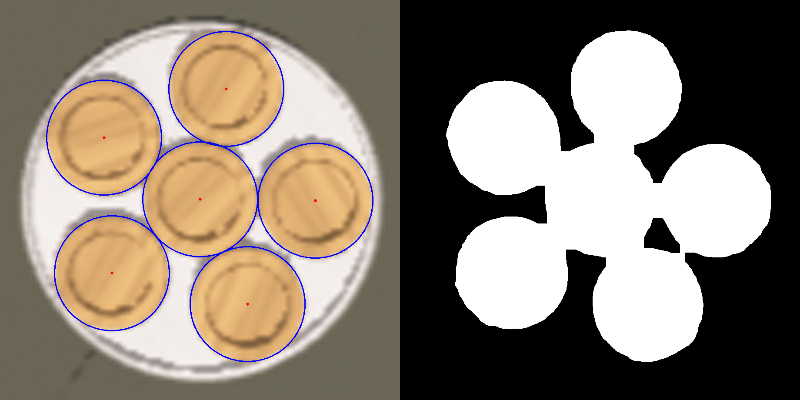

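The overlay matches all six coasters: ring radii are 65.6–66.4 mm against a nominal 66–67 mm. First push: coaster 2, at 56.9°, toward coaster 3.

```bash
cat >> h.py <<'E'
TC=np.array([.5555,.0345]); ZIN=.0155+.0726
u=lambda a:np.array([np.cos(np.radians(a)),np.sin(np.radians(a))])
def push(a0,r0,a1,lead=.0066,rho=.0665,guard=15,vel=.05):
    """closed fingers into the well at polar (a0,r0), slide the coaster round to angle a1"""
    sg=np.sign(a1-a0); tang=lambda a:sg*u(a+90); am=(a0+a1)/2
    p=TC+r0*u(a0); phi=am+90
    yaw=bestyaw([*p,ZIN+.03],phi)
    robot.move_pose([*p,ZIN+.03],down(yaw))
    if robot.line_to([*p,ZIN],vel=.06,guard=4):
        print("touch on descent",robot.observe()["tool_pos"]); robot.line_to([*p,ZIN+.03]); return False
    n=max(1,round(abs(a1-a0)/13)); hit=False
    for a in np.linspace(a0,a1,n+1)[1:]:
        q=TC+rho*u(a)+lead*tang(a)
        hit=robot.line_to([*q,ZIN],vel=vel,guard=guard)
        if hit: break
    s=robot.observe(); print("pushed",hit,s["ft_force"].round(1),s["tool_pos"].round(4),s["time"])
    b=s["tool_pos"][:2]-.003*tang(a1)
    robot.line_to([*b,ZIN],vel=.05); robot.line_to([*b,ZIN+.03],vel=.15)
    return True
E
python3 - <<'E'
from h import *
robot.set_gripper(0); s=robot.observe(); print(s["time"],s["gripper_width"])
print(push(56.9,.0658,70.5)); print(robot.observe()["time"])
E
```

```text
0.8667 5.7285109270991335e-05
pushed False [ 0.4 -0.  -0.1] [0.5714 0.0995 0.0883] 4.2583
True
4.8583
```

Run:
```python
from h import *
ok=push(204.6,.0658,189.1) and push(269.7,.0664,248.4) and push(-13.3,.0656,11.2)
if ok:
    p=[.4936,-.2375,.14]; robot.move_pose(p,down(bestyaw(p,np.degrees(np.arctan2(-.2375,.4936)))))
print(robot.observe()["time"])
t=robot.grab_frame("top"); C,o,m=coasters(t,TC); print(polar(C,TC).round(1)); cv2.imwrite("pics/r2.png",cv2.resize(o,(500,500)))
```

```text
pushed False [0.3 0.2 0.9] [0.4888 0.0307 0.0882] 6.7917
pushed False [-0.8  0.4 -0.7] [ 0.5247 -0.0247  0.0881] 10.0417
pushed False [0.9 0.1 0. ] [0.6194 0.0542 0.0881] 13.65
15.75
[[-169.1   66.6   30.9]
 [-110.    66.1   30.9]
 [ 130.    65.5   30.8]
 [-108.4    0.4   30.8]
 [  68.2   65.    30.7]
 [   9.4   66.3   30.7]]
```

View pics/r2.png

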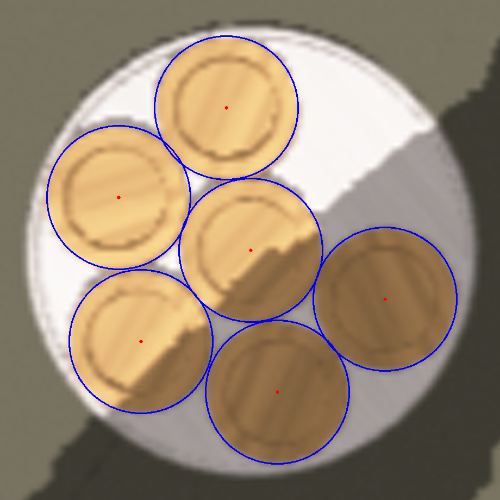

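The shadowed coasters are still detected. The gap between 9.4° and 250° is 119.4°, and it needs more than 118° with margin. One more nudge on each end will close the chain up.

Run:
```python
from h import *
ok=push(250,.0661,244.5,guard=10,vel=.03) and push(9.4,.0663,14.5,guard=10,vel=.03)
p=[.4936,-.2375,.115]; robot.move_pose(p,down(bestyaw(p,np.degrees(np.arctan2(-.2375,.4936)))))
t=robot.grab_frame("top"); C,o,m=coasters(t,TC); print(polar(C,TC).round(1))
z=.022-.008+.0726
hit=robot.line_to([*p[:2],z],vel=.06,guard=4); print("hit",hit,robot.observe()["tool_pos"])
if not hit:
    robot.set_gripper(.03); s=robot.observe(); print(s["gripper_width"],s["gripper_force"],s["ft_force"].round(1))
    robot.line_to([*p[:2],z+.02],vel=.06); s=robot.observe(); print(s["gripper_width"],s["ft_force"].round(2),s["time"])
    cv2.imwrite("pics/s3.png",robot.grab_frame("side")[150:380,150:450])
```

```text
pushed False [0.6 1.2 1.3] [ 0.5209 -0.0226  0.0882] 17.9
pushed False [ 0.3  0.5 -0.1] [0.6182 0.0577 0.0882] 20.7583
[[  69.7   66.    31. ]
 [ 129.9   65.7   30.9]
 [-112.8   66.8   30.8]
 [-149.     0.7   30.8]
 [-171.3   66.9   30.7]
 [  11.6   66.7   30.7]]
hit False [ 0.49351149 -0.2374447   0.08646658]
0.029928156891338643 3.8152990488561045 [0.6 0.3 5.4]
0.02962061877365496 [0.22 0.7  0.09] 24.2333
```

View pics/s3.png

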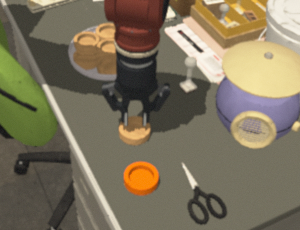

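The finger force was only 3.8 N and the coaster appears to still be on the desk, so the spread wasn't firm. The tin gap is now 124.4°, which is good. I'll go deeper and open wider.

Run:
```python
from h import *
p=[.4936,-.2375]
robot.set_gripper(.02)
hit=robot.line_to([*p,.0825],vel=.06,guard=4); print("hit",hit,robot.observe()["tool_pos"])
robot.set_gripper(.06); s=robot.observe(); print(s["gripper_width"],s["gripper_force"],s["ft_force"].round(1))
robot.line_to([*p,.1065],vel=.05); robot.pause(.1); s=robot.observe(); print(s["gripper_width"],s["gripper_force"],s["ft_force"].round(2),s["time"])
f=robot.grab_frame("side"); cv2.imwrite("pics/s4.png",cv2.resize(f[230:350,220:360],None,fx=4,fy=4,interpolation=cv2.INTER_CUBIC))
```

```text
hit True [ 0.49339871 -0.23734772  0.08178778]
0.023130751498448707 57.36448378108207 [ 0.2 -0.6  2.1]
0.02304190935784004 57.01997170544928 [ 0.39  0.43 -1.46] 25.9333
```

View pics/s4.png

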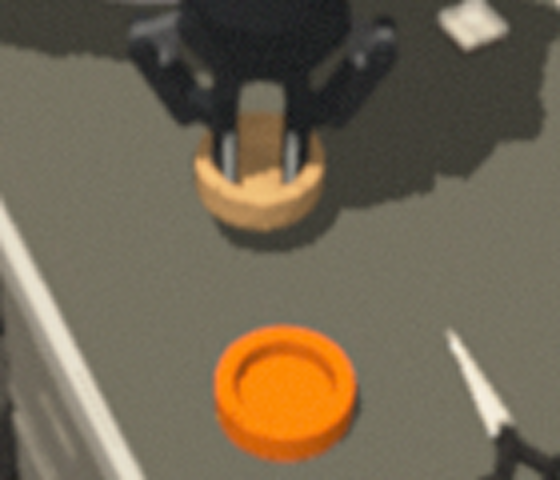

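Gripped at 57 N: the coaster hangs level at about (260,165) in the crop with a 1.5 N load. Next is carrying it over the gap at −50.6° and lowering it with a guard.

Run:
```python
from h import *
p=TC+.0668*u(-50.6); print(p)
robot.line_to([.4936,-.2375,.125],vel=.15); robot.line_to([*p,.125],vel=.18)
robot.line_to([*p,.109],vel=.08)
hit=robot.line_to([*p,.0842],vel=.03,guard=6); s=robot.observe(); print(hit,s["tool_pos"].round(4),s["ft_force"].round(1),s["gripper_width"],s["time"])
f=robot.grab_frame("side"); cv2.imwrite("pics/s5.png",cv2.resize(f[140:260,190:330],None,fx=4,fy=4,interpolation=cv2.INTER_CUBIC))
```

```text
[ 0.5979    -0.0171186]
False [ 0.598  -0.0171  0.0844] [ 0.2 -0.5 -0.8] 0.023058858788467314 29.0917
```

View pics/s5.png

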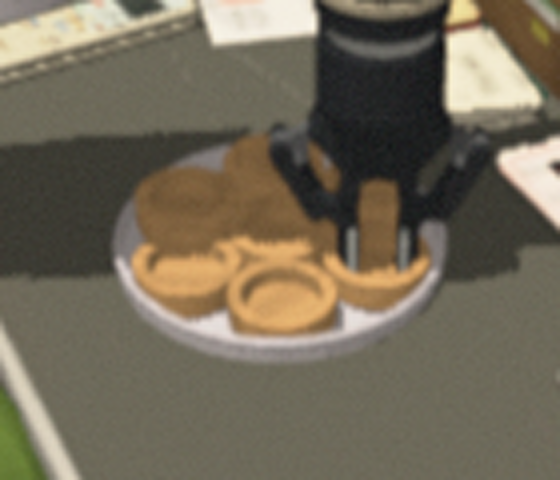

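It went down without resistance to about 0.6 mm above the floor, among its neighbours. Releasing, retreating and checking.

Run:
```python
from h import *
robot.set_gripper(.010); p=robot.observe()["tool_pos"]
robot.line_to([*p[:2],.15],vel=.1); robot.goto_joints([53.13,5.964,5.575,89.605,0,robot.observe()["q"][5]])
t=robot.grab_frame("top"); s=robot.grab_frame("side"); C,o,m=coasters(t,TC); print(polar(C,TC).round(1),robot.observe()["time"])
cv2.imwrite("pics/r6.png",np.hstack([cv2.resize(o,(400,400)),cv2.resize(s[150:250,210:310],(400,400),interpolation=cv2.INTER_CUBIC)]))
```

```text
[[  69.8   66.2   31.3]
 [  11.6   66.5   31.1]
 [ -78.7    0.6   31.1]
 [ 129.8   65.9   31. ]
 [ -51.    66.5   30.8]
 [-171.    66.2   30.8]
 [-112.5   66.4   30.6]] 32.6833
```

View pics/r6.png

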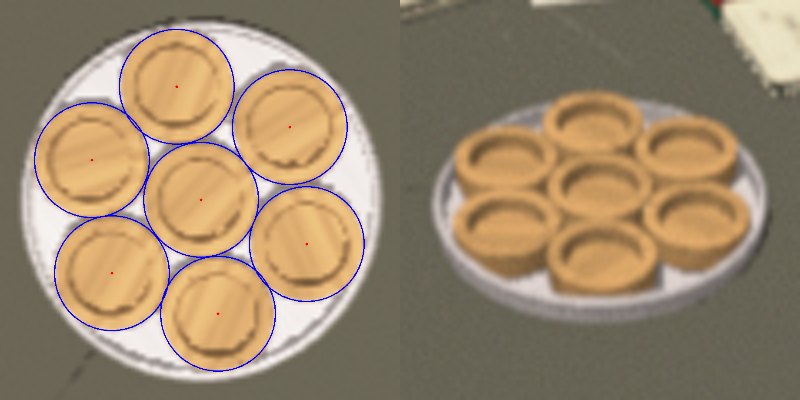

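All seven lie flat in one layer in both views, with the ring at 66 mm. I'm handing the job in.

```bash
python3 -c "
from plant import robot
print(robot.job_done())"
```

```text
the job is handed in; nothing more can be done
None
```

The job is handed in: in the last pictures all seven coasters lie flat in the tin in one layer, ring centres about 66 mm from the tin's centre, the arm clear, at 32.7 s of the 58 s; the hand-in call returned no verdict.

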